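Clamp the bottle and hold the dosing lever at full dose

TASK

At the bottle filler, turn the crank clockwise until the sliding jaw firmly grips the white bottle upright in the vee under the spout, then let go of the crank. Then press the sprung dosing lever down past its first two clicks (yellow marks) to the third (green mark), never on to the red, and keep holding it there: the program finishes while still pushing the lever, because it springs back up if released. Leave the spare bottle, the steel beaker and the amber jar where they stand.

Things in the scene. Friction and masses are not known exactly. Their poses are not given: they have to be found in the camera images.
- crank_knob (a point): Point on the axis, in the upper part of the crank's red upright round handle (18 mm diameter, 45 mm long, its top 15 mm above this point, its foot 30 mm below it on a flat steel arm). It stands 50 mm from the crank's vertical axis and goes round with the crank. It is a sleeve that spins freely on its pin, so it can be pinched from above and led round without turning the tool.
- crank: The whole crank: steel hub and arm with the red handle. Origin on its axis, 50 mm above the table; the arm points along its own +y.
- lever: The whole dosing lever: steel bar with the red paddle at its end. Origin at the pivot.
- crank_axis (a point): Point on the crank's vertical axis, level with crank_knob, 100 mm above the table. Crank arm and handle circle round it.
- crank_angle (a joint): Crank angle in rad, 0 to 5.7; grows clockwise seen from above and closes the jaw 8 mm per rad. Starts at 0 to 1.6. Turning takes about 4 N at the handle; the jaw meets the seated bottle at about 4.0 to 4.3 rad and is tight 0.3 to 0.6 rad later, at 9 to 12 N at the handle. Self-locking: when let go it springs back up to 0.3 rad and keeps the jaw tight.
- jaw_face (a point): Centre of the black rubber face (50 x 45 mm) of the sliding aluminium jaw, which moves along the station's -y axis towards the bottle. The rubber is springy and gives up to 5 mm. It is 27.5 mm from the bottle's axis when it touches.
- seat (a point): Point on the base plate, 15 mm above the table, on the axis the bottle has when it is seated in the fixed aluminium vee jaw (60 mm high) on the column side. The vee opens to the station's +y, towards the sliding jaw. Fixed to the station.
- bottle: White bottle, 55 mm diameter, 130 mm high with a narrow neck, 60 g or so, standing loose on the station's base plate (15 mm above the table) between vee and sliding jaw. Origin at the centre of its underside, z up.
- lever_angle (a joint): Lever angle in rad: 0 at rest (0.3 above level), grows as it is pressed down. Clicks every 0.2: first 0.2 and second 0.4 (yellow marks on the quadrant), third 0.6 (green mark); red mark and end stop at 0.8. A spring always returns it to 0: at the paddle it takes about 6 N at the start and 12 N at the third click, with a ripple of about 2 N.
- paddle (a point): Centre of the upper face of the lever's red paddle (40 x 40 mm, 12 mm thick), to be pressed from above, 150 mm from the pivot. From 0 to 0.6 rad it goes down 89 mm (about 15 mm per 0.1 rad), swings out at most 7 mm half way and ends 4 mm farther from the column.
- lever_pivot (a point): Lever's pivot, 210 mm above the table, on the column's side; its axis is the station's x axis, and the lever reaches out along the station's -y axis.
- station: Filling machine, fixed: cream base plate 200 x 410 mm, 15 mm thick, and a column 130 x 80 mm between bottle and lever, 255 mm high with a steel cap to 285 mm. Origin on the table, z up, front (-x) to the robot. In its frame: bottle seat (20, 0) mm, column (20, -95), crank axis (20, 160), lever pivot (40, -125).
- spout (a point): Lower end of the steel spout, 163 mm above the table, above the seated bottle's neck (its top is 145 mm above the table). It hangs from a steel tube 228 mm high at most that comes from the column.
- spare_bottle: Bystander: an equal white bottle standing on the table on the crank's side. Origin at the centre of its underside.
- beaker: Bystander: steel beaker, 72 mm diameter, 85 mm high, on the table beyond the station. Origin at the centre of its underside.
- balm_jar: Bystander: amber jar with black cap, 60 mm diameter, 50 mm high, on the table beyond the station. Origin at the centre of its underside.
- jaw: The whole sliding jaw, aluminium with a rubber face, 56 x 26 x 50 mm. Origin in the plane of its face, at its lower edge.

How it is judged:
By the outcome, as a careful person would: the job done as asked, in the order asked, and still so for the second after the job is handed in, while the arm keeps its last pose, push and grip.
It also fails if it takes over 67 s, if anything falls off the work surface, if the arm or the gripper's body presses on something with over 40 N, if the wrist force passes 120 N, or if a joint passes its speed limit or range.

ROBOT

A 6-joint arm with a two-finger parallel gripper is mounted at the origin on the work surface. World frame = base frame: x ahead of the robot, y to its left, z up, the work surface at z = 0. Lengths are in mm, angles in rad, forces in N, time in s.
With the tool pointing down it reaches from about 400 to 825 mm from the base axis. Payload 7 kg.
Tool frame: the origin (TCP) lies on the centre line of the jaws, within the pads' length; the fingertips stand 25 mm ahead of it and the grasp point (between the pads) lies 6 mm ahead of it; z points along the fingers, y is the line along which they close (so a half turn about z gives the same grasp; the last joint's range is limited). The gripper opens to 85 mm and grips with 20 to 120 N. Pads are 22 mm wide; open, the fingers measure 114 mm over their backs; the gripper's body (76 mm by 85 mm) begins 54 mm behind the grasp point. The pads swing forward as they close: fully open they stand 13 mm farther back than shut.
Start: joints at [-0.849, 0.359, 0.012, 0, -1.224, -0.288], TCP at [283.689, -612.467, 256.302] pointing down, gripper open.
Joint ranges: [-3.07, 3.07], [-1.43, 2.12], [-1.02, 1.25], [-3.03, 1.67], [-3.05, -0], [-3.03, 3.03]. Speed limits (rad/s): [2.39, 2.39, 3.01, 3.14, 3.14, 3.14].

INTERFACE

Orientations are given as a unit quaternion [x, y, z, w].
In Python, from rig import env gives the robot as it stands.
- The arm moves only by the shell command python3 -m creep FILE [FORCE], which reads ROWS from the file FILE. ROWS is a JSON object with one list for each field, all of the same length, 1 to 10, a row being the entries at one place: finger_gap (the finger opening in mm), tx, ty, tz (the shift in shares of 750 mm (1.0 is 750 mm)), yaw (a turn about the tool's z in parts of the range, where 1.0 means pi/2 rad); each row shifts and turns the commanded pose from where the row before left it, along the tool's axes as they then stand; what a row does not reach is not made up. A row lasts 1/12 s, in which the tool goes at most 41.7 mm and 0.125 rad, less where a joint would pass 70% of its speed; a pose out of reach is approached as far as the arm can. The fingers move at their own pace and stop on an object; FORCE is the grip in N (left out, the last holds). Time passes only in rows, so rows that do not move let the fingers close. It prints the time, the measured TCP pose, the force, the opening and the grip force at its end. Input that does not fit is refused with a message, and nothing moves.
- env.get_obs(): the state, without advancing time (a new reading comes with each control period).
- env.camera(name): name is "side" or "top" or "wrist"; returns a dict with "frame" (420x560x3 uint8, red, green, blue), "z_map" (420x560 float32, mm along the optical axis (not along the pixel's ray), 0 where there is no reading), "K" (3x3 intrinsics, pixels), "rvec" (rotation vector, rad) and "tvec" (3), from world to camera coordinates, as OpenCV has them. Camera axes: x right, y down, z forward; pixel columns grow to the right and rows downward; lengths in mm; the calibration is good to about 2 mm. A picture is of the moment at which its call begins.
- env.finish_job(): hands the job in; it is judged then, once.
The state is a dict: "time": time; "joints": joint angles; "qvel": joint speeds; "joint_torque": joint torques, N m; "position": TCP position; "ee_rot": TCP orientation; "force": force on the tool from outside, world axes, zero at the start; "wrist_torque": the same for the moment, N m; "gripper_width": finger opening in mm; "finger_force": force on a finger pad.
Only numpy, scipy, OpenCV 4.12 (cv2) and the standard library are available. Lean on these libraries where they do the work, as an engineer would, in place of code of your own. Each camera call takes 0.05 s, during which the arm holds its last target. There are 200 camera calls.

## Working session

There is one attempt and no reset: what is moved stays moved. The work goes in short steps, Python scripts to look and compute and a shell command to move; the robot and the scene stay as the last step left them, time stands still between calls to the robot, and variables do not carry over. Pictures are saved under pics/ and viewed, at most 10 in all, crops included, and the job is handed in when it is done.

```bash
mkdir -p pics
cat > h.py <<'E'
import numpy as np,cv2
from rig import env
def cam(n):
    c=env.camera(n);c['R']=cv2.Rodrigues(np.array(c['rvec'],float))[0];c['t']=np.array(c['tvec'],float).ravel();return c
def save(c,f): cv2.imwrite('pics/'+f,c['frame'][:,:,::-1])
def cloud(c):
    v,u=np.mgrid[0:420,0:560];z=c['z_map'];K=c['K']
    p=np.stack([(u-K[0][2])/K[0][0]*z,(v-K[1][2])/K[1][1]*z,z],-1)
    return (p-c['t'])@c['R']
def ray(c,u,v,h):
    o=-c['R'].T@c['t'];d=c['R'].T@np.linalg.inv(c['K'])@np.array([u,v,1.]);return o+d*(h-o[2])/d[2]
def proj(c,p):
    q=c['K']@(c['R']@np.array(p,float)+c['t']);return q[:2]/q[2]
E
python3 - <<'E'
from h import *
a=cam('top');b=cam('side');save(a,'t0.png');save(b,'s0.png')
for c in(a,b):
    print(-c['R'].T@c['t'])
    P=cloud(c);hsv=cv2.cvtColor(c['frame'],cv2.COLOR_RGB2HSV)
    m=(((hsv[...,0]<8)|(hsv[...,0]>172))&(hsv[...,1]>130)&(hsv[...,2]>70)).astype(np.uint8)
    n,l,s,ce=cv2.connectedComponentsWithStats(m)
    for i in range(1,n):
        if s[i,4]>25:
            k=(l==i)&(c['z_map']>0);print(s[i],ce[i].round(1),np.median(P[k],0).round(1),P[k].min(0).round(),P[k].max(0).round())
print(env.get_obs())
E
```

```text
[ 413.88525506   86.50248987 1495.51322988]
[418 170  20  20 290] [427.6 179.2] [ 663.9 -232.6  261. ] [ 642. -325.   -4.] [ 744. -211.  273.]
[239 230   8   7  40] [242.5 232.8] [548.9 232.3 116.7] [542. 224.  -1.] [566. 254. 122.]
[ 183.92865679 1030.76991507 1140.94850472]
[302 101  14  12 140] [308.5 106.3] [ 661.2 -227.7  258.3] [ 638. -520.   48.] [ 797. -208.  268.]
[277 255   6  16  89] [279.5 262.6] [546.  238.3 101.1] [539. 225.  67.] [555. 243. 118.]
{'time': 0.1, 'joints': array([-8.48910235e-01,  3.59304315e-01,  1.11509890e-02, -2.99263505e-04,
       -1.22407066e+00, -2.88120955e-01]), 'qvel': array([-0.00020183, -0.00070391,  0.00158166,  0.00459855,  0.00147732,
        0.0013411 ]), 'joint_torque': array([-1.73337332e-03, -5.84762979e+01,  2.94106776e+01,  6.95458889e+00,
       -3.30329123e-03,  2.59480254e-05]), 'position': array([ 283.52613576, -612.14383044,  255.4663031 ]), 'ee_rot': array([-2.15136462e-01,  9.76583726e-01,  6.92790829e-04, -2.22228800e-04]), 'force': array([ 1.27269211, -0.32598511, -0.29400818]), 'wrist_torque': array([ 0.04232865,  0.0014935 , -0.02421408]), 'finger_force': 0.0, 'gripper_width': 85.26904392812315}
```

View pics/t0.png

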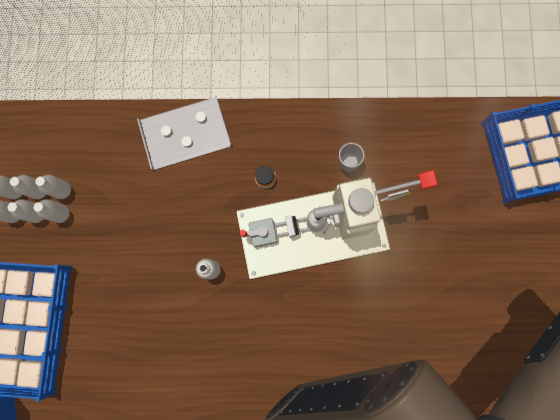

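View pics/s0.png

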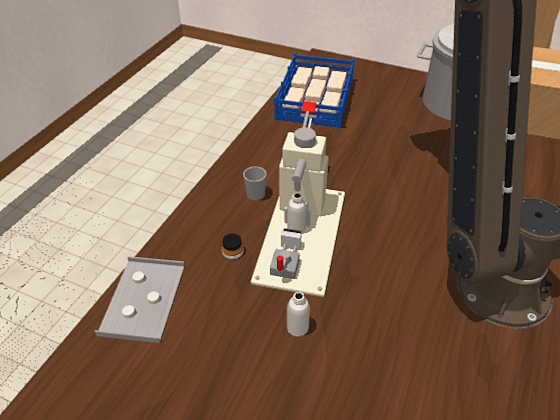

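The top view shows the station with the red knob at (242,233), the lever paddle at (428,180), the bottle near (318,218) and the plate corners near (238,210), (388,247) and (249,276). The spare bottle is at (208,268), the jar at (264,176) and the beaker at (351,157). The side view shows the bottle upright and the knob at (280,262).

Run:
```python
from h import *
a=cam('top');b=cam('side')
for c in(a,b):
    P=cloud(c);hsv=cv2.cvtColor(c['frame'],cv2.COLOR_RGB2HSV)
    near=(abs(P[...,0]-600)<200)&(abs(P[...,1]-40)<320)
    k=near&(abs(P[...,2]-15)<6)&(hsv[...,1]<90)&(hsv[...,2]>150)
    k=cv2.morphologyEx(k.astype(np.uint8),cv2.MORPH_OPEN,np.ones((3,3)))
    cs=max(cv2.findContours(k,0,2)[0],key=cv2.contourArea)
    q=np.array([ray(c,u,v,15)[:2] for u,v in cs[:,0]],np.float32)
    (cx,cy),(w,h),an=cv2.minAreaRect(q);print('rect',cx,cy,w,h,an)
    box=cv2.boxPoints(((cx,cy),(w,h),an));print(box.round(1))
    e=max([box[1]-box[0],box[2]-box[1]],key=np.linalg.norm);e=e/np.linalg.norm(e)*np.sign(e[1])
    Y=e;X=np.array([Y[1],-Y[0]]);C=np.array([cx,cy])
    print('yaw',np.arctan2(X[1],X[0]),X,Y)
    loc=np.stack([(P[...,:2]-C)@X,(P[...,:2]-C)@Y,P[...,2]],-1)
    # column top/cap, knob, paddle in station axes rel. plate centre
    for n,lo,hi in(('cap',280,292),('coltop',250,259)):
        m=near&(P[...,2]>lo)&(P[...,2]<hi)
        if m.sum()>20:
            r=cv2.minAreaRect(loc[m][:,:2].astype(np.float32));print(n,m.sum(),r)
    m=near&(P[...,2]>105)&(P[...,2]<125)&(loc[...,1]>60);print('knobtop',m.sum(),np.median(P[m],0),np.median(loc[m],0))
    m=near&(P[...,2]>135)&(P[...,2]<150)&(abs(loc[...,1]+0)<60);print('bottletop',m.sum(),np.median(P[m],0),np.median(loc[m],0))
    m=near&(P[...,2]>55)&(P[...,2]<72)&(loc[...,1]>-20)&(loc[...,1]<100);print('jaw?',m.sum(),loc[m].min(0) if m.any() else 0,loc[m].max(0) if m.any() else 0)
print('knob ray top',ray(a,242.5,232.8,112),'paddle ray',ray(a,427.6,179.2,254.5),'side paddle',ray(b,308.5,106.3,254.5))
```

```text
rect 511.65325927734375 32.48838806152344 116.27084350585938 410.94879150390625 6.559187889099121
[[ 430.4  230. ]
 [ 477.4 -178.3]
 [ 592.9 -165. ]
 [ 545.9  243.3]]
yaw 0.11447946 [0.9934544  0.11422957] [-0.11422957  0.9934544 ]
cap 481 ((86.04533386230469, -109.72349548339844), (57.70436096191406, 58.32711410522461), 84.76567840576172)
coltop 928 ((92.146240234375, -185.44888305664062), (110.27540588378906, 233.10296630859375), 4.848145008087158)
knobtop 158 [461.98309935 321.27472773 110.16334795] [-15.15638583 293.41390531 110.16334795]
bottletop 38 [580.85963517  35.2570439  144.27692318] [ 68.80056121  -5.09754204 144.27692318]
jaw? 183 [ 42.13239999 -19.65236165  57.43213628] [97.84848686 76.1348785  71.89878594]
rect 563.3404541015625 45.45082092285156 198.0157012939453 411.7991027832031 11.577126502990723
[[ 425.   227.3]
 [ 507.7 -176.1]
 [ 701.7 -136.4]
 [ 619.   267. ]]
yaw 0.20205906 [0.97965544 0.20068693] [-0.20068693  0.97965544]
cap 234 ((19.13507080078125, -115.7389144897461), (57.436458587646484, 60.806514739990234), 53.862525939941406)
coltop 540 ((19.036869049072266, -196.52964782714844), (239.7991180419922, 110.07949829101562), 89.08464813232422)
knobtop 174 [455.99361281 340.52841655 111.28436623] [-44.27716646 311.58441639 111.28436623]
bottletop 64 [584.28341424  35.91804027 143.48554234] [ 18.50709793 -13.14406881 143.48554234]
jaw? 274 [ -7.73867448 -17.46721259  55.09806099] [189.3006661   90.08025401  71.98877703]
knob ray top [549.88135305 231.54230243 112.        ] paddle ray [ 664.76163009 -233.59162832  254.5       ] side paddle [ 662.77930469 -233.22875862  254.5       ]
```

Units first: shifts go in shares of 750 mm and turns go in shares of pi/2 rad. So 30 mm / 750 = 0.04, -27 mm / 750 = -0.036.

```bash
echo '{"finger_gap":[85,85,85,85,85,85,85,85,85,85],"tx":[-0.036,-0.036,-0.036,-0.036,-0.036,-0.036,-0.036,-0.036,-0.036,-0.036],"ty":[0.04,0.04,0.04,0.04,0.04,0.04,0.04,0.04,0.04,0.04],"tz":[-0.0053,-0.0053,-0.0053,-0.0053,-0.0053,-0.0053,-0.0053,-0.0053,-0.0053,-0.0053],"yaw":[0,0,0,0,0,0,0,0,0,0]}' > rows.txt && python3 -m creep rows.txt 80; echo '{"finger_gap":[85,85,85,85,85,85,85,85,85,85],"tx":[-0.036,-0.036,-0.036,-0.036,-0.036,-0.036,-0.036,-0.036,-0.036,-0.036],"ty":[0.0387,0.0387,0.0387,0.0387,0.0387,0.0387,0.0387,0.0387,0.0387,0.0387],"tz":[0,0,0,0,0,0,0,0,0,0],"yaw":[0,0,0,0,0,0,0,0,0,0]}' > rows.txt && python3 -m creep rows.txt; echo '{"finger_gap":[85,85,85,85],"tx":[-0.0373,-0.0373,0,0],"ty":[0.04,0.04,0,0],"tz":[0,0,0,0],"yaw":[0,0,0,0]}' > rows.txt && python3 -m creep rows.txt
python3 - <<'E'
from h import *
c=cam('wrist');save(c,'w0.png');print(-c['R'].T@c['t'],c['R'])
P=cloud(c);o=env.get_obs();print(o['position'],o['ee_rot'],o['joints'])
for h in(15,30,50,65,80,100,115):
    m=(abs(P[...,2]-h)<2);print(h,m.sum())
hsv=cv2.cvtColor(c['frame'],cv2.COLOR_RGB2HSV)
m=(((hsv[...,0]<8)|(hsv[...,0]>172))&(hsv[...,1]>130)&(hsv[...,2]>70)&(P[...,2]>60))
v,u=np.nonzero(m);print(u.mean(),v.mean(),np.median(P[m],0),P[m].min(0),P[m].max(0))
t=m&(abs(P[...,2]-115)<3);print('top',t.sum(),P[t].mean(0))
E
```

```text
time: 1.03
position: [402.5, -224.9, 296.7]
ee_rot: [-0.215, 0.977, -0.0, 0.0]
force: [1.2, 0.0, 0.0]
gripper_width: 85.2
finger_force: 0.0
time: 1.87
position: [525.7, 151.9, 296.4]
ee_rot: [-0.215, 0.977, 0.0, 0.0]
force: [1.2, -0.9, 0.6]
gripper_width: 84.8
finger_force: 0.0
time: 2.2
position: [551.3, 229.8, 294.9]
ee_rot: [-0.216, 0.976, -0.0, -0.001]
force: [-0.1, -0.4, -1.3]
gripper_width: 84.8
finger_force: 0.0
[485.00538445 198.89718819 412.93289408] [[-4.22946722e-01  9.06154189e-01  8.10135067e-04]
 [ 8.68336741e-01  4.05039549e-01  2.86241626e-01]
 [ 2.59050911e-01  1.21768427e-01 -9.58157125e-01]]
[551.03154547 228.53063733 295.3662237 ] [-2.15842700e-01  9.76427744e-01 -3.58995159e-04 -8.13397858e-04] [ 7.20380504e-01  2.08834704e-01 -1.06171802e-01 -1.62757089e-04
 -1.25756126e+00 -1.85601679e+00]
15 32702
30 544
50 3904
65 1320
80 559
100 750
115 569
284.98022598870057 189.3954802259887 [546.47785335 231.23460463 114.61882058] [541.22392855 223.71842866  73.693644  ] [557.1140616  240.37287338 117.80969149]
top 247 [549.19190247 232.13253527 115.07651709]
```

View pics/w0.png

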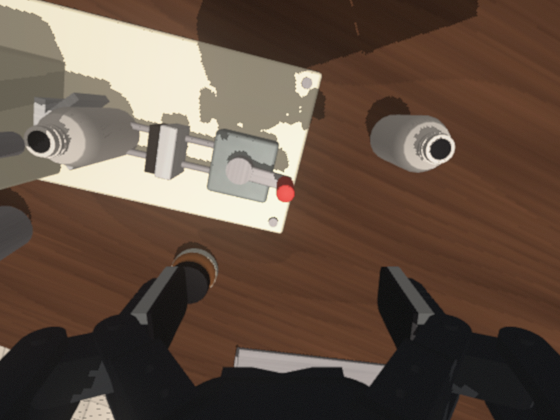

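The wrist view shows the red knob at (285,190), the hub disc at (239,171), the jaw with its black face at (155,150) and the bottle mouth at (42,140) lying against the vee. The spare bottle, mouth at (438,149), is well clear.

Run:
```python
from h import *
c=cam('wrist');P=cloud(c);f=c['frame']
print('hub h',P[165:178,232:246,2].mean().round(1))
h=np.median(P[168:175,235:243,2])
s=(abs(P[...,2]-h)<2.5)
s[:, :200]=0;s[:140]=0;s[200:]=0;s[:,300:]=0
Q=P[s];print(s.sum(),Q.min(0),Q.max(0))
kn=np.array([549.2,232.1])
# project along arm dir: far end
ctr=np.median(Q[:,:2],0);d=(kn-ctr)/np.linalg.norm(kn-ctr);
T=(Q[:,:2]-kn)@d;N=(Q[:,:2]-kn)@np.array([-d[1],d[0]])
print('ctr',ctr,d)
for t in range(-75,5,5):
    k=abs(T-t)<2.5
    if k.any():print(t,k.sum(),N[k].min().round(1),N[k].max().round(1))
# plate
hsv=cv2.cvtColor(f,cv2.COLOR_RGB2HSV)
m=(abs(P[...,2]-15)<4)
cs=max(cv2.findContours(m.astype(np.uint8),0,2)[0],key=cv2.contourArea)[:,0]
q=np.array([ray(c,u,v,15)[:2] for u,v in cs])
loc=(q-np.array([563.3,45.5]))@np.array([[.9797,-.2007],[.2007,.9797]])
e=loc[(loc[:,1]>190)&(abs(loc[:,0])<85)];print('end edge',np.polyfit(e[:,0],e[:,1],1),e.mean(0))
e=loc[(loc[:,0]>85)&(loc[:,1]>20)&(loc[:,1]<190)];print('+x edge',np.polyfit(e[:,1],e[:,0],1),e.mean(0))
e=loc[(loc[:,0]<-85)&(loc[:,1]>20)&(loc[:,1]<190)];print('-x edge',np.polyfit(e[:,1],e[:,0],1),e.mean(0))
L=(P[...,:2]-np.array([563.3,45.5]))@np.array([[.9797,-.2007],[.2007,.9797]])
for n,lo,hi,y0,y1 in(('jaw',60,70,20,90),('box',40,56,90,190),('bot',142,148,-60,40)):
    m=(P[...,2]>lo)&(P[...,2]<hi)&(L[...,1]>y0)&(L[...,1]<y1)&(abs(L[...,0]-20)<50)
    if m.any():print(n,m.sum(),np.percentile(L[m],[2,98],axis=0),np.percentile(P[m][:,2],[2,98]))
```

```text
hub h 76.1
820 [541.5934697  169.24814765  69.95880614] [571.94793681 235.07658622  74.79735652]
ctr [556.0895833  188.05016767] [-0.15452569  0.98798877]
-65 12 -5.8 2.7
-60 86 -12.7 10.4
-55 120 -14.5 12.0
-50 125 -15.2 12.5
-45 119 -15.0 12.0
-40 88 -12.5 9.6
-35 46 -8.0 5.4
-30 41 -8.1 5.9
-25 42 -7.5 6.3
-20 44 -8.3 6.2
-15 47 -7.6 6.8
-10 40 -7.9 6.6
-5 7 4.0 7.0
0 2 7.4 7.4
end edge [-1.84808478e-02  1.98700287e+02] [-17.60460023 199.02563462]Traceback (most recent call last):
  File "<stdin>", line 23, in <module>
    raise TypeError("expected non-empty vector for x")
TypeError: expected non-empty vector for x
```

To row units: 25 mm / 750 = 0.0333, 20 mm / 750 = 0.0267.

```bash
echo '{"finger_gap":[85,85,85,85,85,85,85,85,85,85],"tx":[0,0,0,0,0,0,0,0,0,0],"ty":[0.0053,0,0,0,0,0,0,0,0,0],"tz":[0.0333,0.0333,0.0333,0.0333,0.0333,0.0333,0.0267,0.02,0,0],"yaw":[0,0,0,0,0,0,0,0,0,0]}' > rows.txt && python3 -m creep rows.txt 80;  echo '{"finger_gap":[15,15,15,15,15,15],"tx":[0,0,0,0,0,0],"ty":[0,0,0,0,0,0],"tz":[0,0,0,0,0,0],"yaw":[0,0,0,0,0,0]}' > rows.txt && python3 -m creep rows.txt 80
python3 - <<'E'
from h import *
for n in('side',):
    c=cam(n);cv2.imwrite('pics/s1.png',cv2.resize(c['frame'][170:320,200:400,::-1],None,fx=4,fy=4))
E
```

```text
time: 3.13
position: [549.4, 230.3, 111.5]
ee_rot: [-0.215, 0.977, -0.0, -0.0]
force: [1.0, 0.2, 0.3]
gripper_width: 85.0
finger_force: 0.0
time: 3.63
position: [549.7, 231.9, 111.9]
ee_rot: [-0.215, 0.977, 0.0, 0.0]
force: [-4.1, -0.1, 5.8]
gripper_width: 16.4
finger_force: 57.3
```

View pics/s1.png

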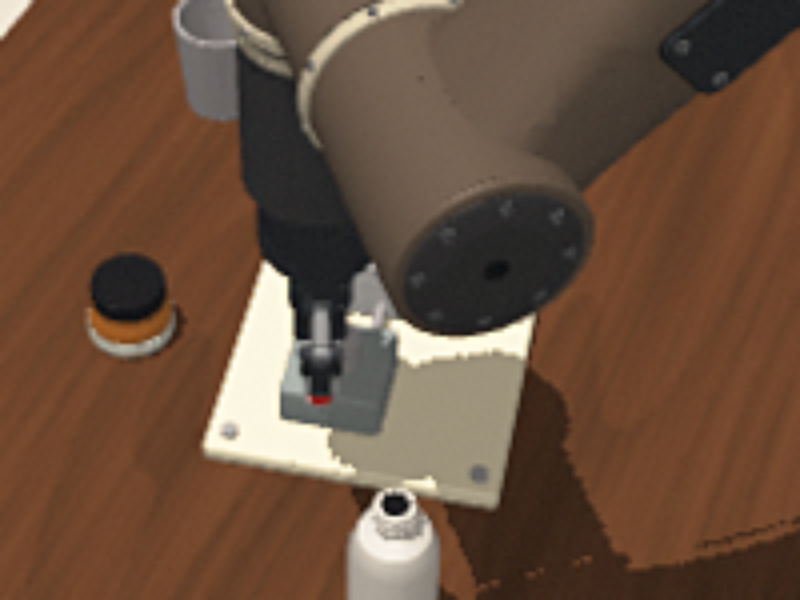

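Run:
```python
import numpy as np
p=1.826+0.2*np.arange(26);k=50*np.stack([np.cos(p),np.sin(p)],1)
for i,d in enumerate(np.diff(k,axis=0).round(1)):print(i+1,*d)
```

```text
1 -9.4 -3.5
2 -8.5 -5.3
3 -7.3 -6.8
4 -5.8 -8.2
5 -4.0 -9.1
6 -2.1 -9.8
7 -0.2 -10.0
8 1.8 -9.8
9 3.7 -9.3
10 5.5 -8.3
11 7.1 -7.1
12 8.3 -5.5
13 9.2 -3.8
14 9.8 -1.9
15 10.0 0.1
16 9.8 2.1
17 9.1 4.0
18 8.2 5.7
19 6.9 7.3
20 5.3 8.5
21 3.5 9.4
22 1.6 9.9
23 -0.4 10.0
24 -2.4 9.7
25 -4.3 9.0
```

```bash
cat > st.py <<'E'
from h import *
o=env.get_obs();r=o['position'][:2]-np.array([558.1,182.9]);t=np.array([r[1],-r[0]])/np.linalg.norm(r);f=o['force'][:2]
print('R',np.linalg.norm(r).round(1),'turned',(1.75-np.arctan2(r[1],r[0]))%6.2832,'Ftan',(f@t).round(1),'Frad',(f@r/np.linalg.norm(r)).round(1),o['position'].round(1),'Fz',o['force'][2].round(1),'w',o['gripper_width'].round(1),'t',o['time'])
E
echo '{"finger_gap":[15,15,15,15],"tx":[-0.0125,-0.0113,-0.0097,0],"ty":[-0.0047,-0.0071,-0.0091,0],"tz":[0,0,0,0],"yaw":[0,0,0,0]}' > rows.txt && python3 -m creep rows.txt >/dev/null; python3 st.py
echo '{"finger_gap":[15,15,15,15],"tx":[-0.0077,-0.0053,-0.0028,0],"ty":[-0.0109,-0.0121,-0.0131,0],"tz":[0,0,0,0],"yaw":[0,0,0,0]}' > rows.txt && python3 -m creep rows.txt >/dev/null; python3 st.py
```

```text
Traceback (most recent call last):
  File "st.py", line 3, in <module>
    print('R',np.linalg.norm(r).round(1),'turned',(1.75-np.arctan2(r[1],r[0]))%6.2832,'Ftan',(f@t).round(1),'Frad',(f@r/np.linalg.norm(r)).round(1),o['position'].round(1),'Fz',o['force'][2].round(1),'w',o['gripper_width'].round(1),'t',o['time'])
                                                                                                                                                                                                           ^^^^^^^^^^^^^^^^^^^^^^^^
AttributeError: 'float' object has no attribute 'round'
Traceback (most recent call last):
  File "st.py", line 3, in <module>
    print('R',np.linalg.norm(r).round(1),'turned',(1.75-np.arctan2(r[1],r[0]))%6.2832,'Ftan',(f@t).round(1),'Frad',(f@r/np.linalg.norm(r)).round(1),o['position'].round(1),'Fz',o['force'][2].round(1),'w',o['gripper_width'].round(1),'t',o['time'])
                                                                                                                                                                                                           ^^^^^^^^^^^^^^^^^^^^^^^^
AttributeError: 'float' object has no attribute 'round'
```

```bash
sed -i "s/o\['gripper_width'\].round(1)/round(o['gripper_width'],1)/" st.py; python3 st.py
```

```text
R 49.6 turned 1.2439997522645023 Ftan 2.9 Frad -3.9 [601.5 206.9 111.9] Fz 7.3 w 16.4 t 4.35
```

To row units: -10 mm / 750 = -0.0133, -9.8 mm / 750 = -0.0131.

```bash
echo '{"finger_gap":[15,15,15,15],"tx":[-0.0003,0.0024,0.0049,0],"ty":[-0.0133,-0.0131,-0.0124,0],"tz":[0,0,0,0],"yaw":[0,0,0,0]}' > rows.txt && python3 -m creep rows.txt >/dev/null; python3 st.py
echo '{"finger_gap":[15,15,15,15],"tx":[0.0073,0.0095,0.0111,0],"ty":[-0.0111,-0.0095,-0.0073,0],"tz":[0,0,0,0],"yaw":[0,0,0,0]}' > rows.txt && python3 -m creep rows.txt >/dev/null; python3 st.py
```

```text
R 49.8 turned 1.8397926546314671 Ftan 1.8 Frad -5.7 [607.7 178.4 111.8] Fz 7.3 w 15.9 t 4.6833
R 50.1 turned 2.4140871047488233 Ftan 0.4 Frad -6.2 [597.6 152.  111.9] Fz 5.1 w 16.2 t 5.0167
```

To row units: 9.8 mm / 750 = 0.0131, 9.2 mm / 750 = 0.0123.

```bash
echo '{"finger_gap":[15,15,15],"tx":[0.0123,0.0131,0],"ty":[-0.0051,-0.0025,0],"tz":[0,0,0],"yaw":[0,0,0]}' > rows.txt && python3 -m creep rows.txt >/dev/null; python3 st.py
echo '{"finger_gap":[15,15],"tx":[0.0133,0],"ty":[0.0001,0],"tz":[0,0],"yaw":[0,0]}' > rows.txt && python3 -m creep rows.txt >/dev/null; python3 st.py
python3 -c "
from h import *
c=cam('wrist');save(c,'w1.png');c=cam('side');cv2.imwrite('pics/s2.png',cv2.resize(c['frame'][150:300,200:400,::-1],None,fx=4,fy=4))"
```

```text
R 50.3 turned 2.794380630670619 Ftan 0.1 Frad -5.9 [583.4 139.4 111.9] Fz 3.3 w 16.0 t 5.2667
R 50.3 turned 2.9828455969523375 Ftan 0.5 Frad -4.6 [574.8 135.4 111.9] Fz 2.3 w 16.2 t 5.4333
```

View pics/w1.png

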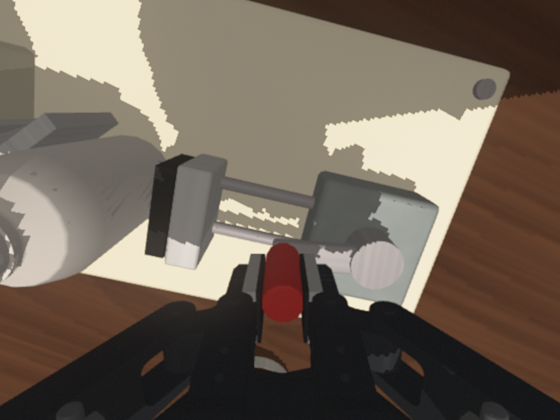

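The wrist view shows the red handle held between the pads at (282,283), the arm pointing from the hub at (377,265), and the black jaw face at (160,205) nearly touching the bottle's right edge. The bottle is still upright.

To row units: 9.8 mm / 750 = 0.0131, 2.1 mm / 750 = 0.0028.

```bash
echo '{"finger_gap":[15,15],"tx":[0.0131,0],"ty":[0.0028,0],"tz":[0,0],"yaw":[0,0]}' > rows.txt && python3 -m creep rows.txt >/dev/null; python3 st.py
echo '{"finger_gap":[15,15],"tx":[0.0121,0],"ty":[0.0053,0],"tz":[0,0],"yaw":[0,0]}' > rows.txt && python3 -m creep rows.txt >/dev/null; python3 st.py
python3 -c "
from h import *
c=cam('wrist');P=cloud(c);R=np.array([[.9797,-.2007],[.2007,.9797]]);L=(P[...,:2]-np.array([570.6,22.1]))@R
b=(P[...,2]>25)&(P[...,2]<85)&(L[...,1]<34)&(L[...,1]>-40)&(abs(L[...,0]-20)<40)
j=(abs(P[...,2]-66)<4)&(L[...,1]>20)&(L[...,1]<90)&(abs(L[...,0]-20)<30)
print('bottle',b.sum(),np.percentile(L[b],[1,50,99],axis=0).round(1));print('jaw',j.sum(),np.percentile(L[j],[1,50,99],axis=0).round(1),np.median(P[j][:,2]))"
```

```text
R 50.5 turned 3.1759686718113134 Ftan 0.2 Frad -4.7 [565.4 133.  111.9] Fz 2.9 w 16.4 t 5.7
R 50.5 turned 3.3771045364745342 Ftan 0.2 Frad -1.5 [555.3 132.5 111.9] Fz 4.6 w 15.9 t 5.8667
bottle 6822 [[-18.6 -28. ]
 [ -5.    8.7]
 [ 27.4  33.3]]
jaw 5674 [[-7.8 22.9]
 [15.8 49. ]
 [46.1 63.4]] 67.45150818999852
```

To row units: 4.3 mm / 750 = 0.0057, 2.4 mm / 750 = 0.0032.

```bash
echo '{"finger_gap":[15],"tx":[0.0057],"ty":[0.0032],"tz":[0],"yaw":[0]}' > rows.txt && python3 -m creep rows.txt >/dev/null; python3 st.py
echo '{"finger_gap":[15],"tx":[0.0052],"ty":[0.0044],"tz":[0],"yaw":[0]}' > rows.txt && python3 -m creep rows.txt >/dev/null; python3 st.py
echo '{"finger_gap":[15],"tx":[0.0048],"ty":[0.0048],"tz":[0],"yaw":[0]}' > rows.txt && python3 -m creep rows.txt >/dev/null; python3 st.py
echo '{"finger_gap":[15],"tx":[0.0044],"ty":[0.0051],"tz":[0],"yaw":[0]}' > rows.txt && python3 -m creep rows.txt >/dev/null; python3 st.py
```

```text
R 50.5 turned 3.4495153900647764 Ftan -4.2 Frad -0.9 [551.6 132.8 111.9] Fz 3.4 w 16.4 t 6.0
R 50.5 turned 3.5574816775577824 Ftan -4.1 Frad 0.4 [546.2 133.8 111.9] Fz 5.8 w 16.4 t 6.0833
R 50.5 turned 3.6639262393033327 Ftan -5.0 Frad 1.2 [541.1 135.3 111.9] Fz 6.7 w 16.5 t 6.1667
R 50.6 turned 3.7660337858386495 Ftan -4.6 Frad -0.0 [536.3 137.2 111.9] Fz 7.2 w 16.0 t 6.25
```

```bash
echo '{"finger_gap":[15],"tx":[0.0037],"ty":[0.0055],"tz":[0],"yaw":[0]}' > rows.txt && python3 -m creep rows.txt >/dev/null; python3 st.py
echo '{"finger_gap":[15],"tx":[0.0032],"ty":[0.0059],"tz":[0],"yaw":[0]}' > rows.txt && python3 -m creep rows.txt >/dev/null; python3 st.py
echo '{"finger_gap":[15],"tx":[0.0027],"ty":[0.0061],"tz":[0],"yaw":[0]}' > rows.txt && python3 -m creep rows.txt >/dev/null; python3 st.py
echo '{"finger_gap":[15],"tx":[0.002],"ty":[0.0064],"tz":[0],"yaw":[0]}' > rows.txt && python3 -m creep rows.txt >/dev/null; python3 st.py
```

```text
R 50.6 turned 3.8662467697498437 Ftan -3.6 Frad 1.6 [531.8 139.6 111.8] Fz 7.6 w 16.2 t 6.3333
R 50.6 turned 3.966486273059802 Ftan -4.3 Frad 1.4 [527.6 142.5 111.8] Fz 8.9 w 15.6 t 6.4167
R 50.7 turned 4.066398446213749 Ftan -3.6 Frad 1.4 [523.7 145.7 111.8] Fz 8.9 w 16.2 t 6.5
R 50.6 turned 4.166219856092434 Ftan -4.3 Frad 2.5 [520.2 149.3 111.8] Fz 9.3 w 16.1 t 6.5833
```

To row units: 4.9 mm / 750 = 0.0065, 1 mm / 750 = 0.0013.

```bash
echo '{"finger_gap":[15],"tx":[0.0013],"ty":[0.0065],"tz":[0],"yaw":[0]}' > rows.txt && python3 -m creep rows.txt >/dev/null; python3 st.py
echo '{"finger_gap":[15],"tx":[0.0007],"ty":[0.0067],"tz":[0],"yaw":[0]}' > rows.txt && python3 -m creep rows.txt >/dev/null; python3 st.py
echo '{"finger_gap":[15],"tx":[0],"ty":[0.0067],"tz":[0],"yaw":[0]}' > rows.txt && python3 -m creep rows.txt >/dev/null; python3 st.py
```

```text
R 50.7 turned 4.264801197718499 Ftan -4.3 Frad 2.6 [517.1 153.2 111.8] Fz 10.3 w 16.2 t 6.6667
R 50.6 turned 4.362587957300855 Ftan -6.2 Frad 3.1 [514.4 157.3 111.8] Fz 10.3 w 16.1 t 6.75
R 50.6 turned 4.4580734823508745 Ftan -6.6 Frad 2.6 [512.2 161.6 111.8] Fz 11.7 w 16.0 t 6.8333
```

To row units: 5 mm / 750 = 0.0067, -0.5 mm / 750 = -0.0007.

```bash
echo '{"finger_gap":[15],"tx":[-0.0007],"ty":[0.0067],"tz":[0],"yaw":[0]}' > rows.txt && python3 -m creep rows.txt >/dev/null; python3 st.py
echo '{"finger_gap":[15],"tx":[-0.0013],"ty":[0.0065],"tz":[0],"yaw":[0]}' > rows.txt && python3 -m creep rows.txt >/dev/null; python3 st.py
echo '{"finger_gap":[15],"tx":[-0.0009],"ty":[0.0032],"tz":[0],"yaw":[0]}' > rows.txt && python3 -m creep rows.txt >/dev/null; python3 st.py
```

```text
R 50.6 turned 4.5537556587578365 Ftan -8.5 Frad 3.1 [510.3 166.1 111.8] Fz 12.2 w 16.3 t 6.9167
R 50.6 turned 4.647479314040007 Ftan -9.6 Frad 3.1 [509.  170.7 111.7] Fz 13.8 w 16.2 t 7.0
R 50.6 turned 4.69646358998193 Ftan -9.6 Frad 2.1 [508.5 173.1 111.7] Fz 14.4 w 16.5 t 7.0833
```

To row units: 2.4 mm / 750 = 0.0032, -0.8 mm / 750 = -0.0011.

```bash
echo '{"finger_gap":[15],"tx":[-0.0011],"ty":[0.0032],"tz":[0],"yaw":[0]}' > rows.txt && python3 -m creep rows.txt >/dev/null; python3 st.py
echo '{"finger_gap":[15],"tx":[-0.0012],"ty":[0.0031],"tz":[0],"yaw":[0]}' > rows.txt && python3 -m creep rows.txt >/dev/null; python3 st.py
echo '{"finger_gap":[15],"tx":[-0.0012],"ty":[0.0031],"tz":[0],"yaw":[0]}' > rows.txt && python3 -m creep rows.txt >/dev/null; python3 st.py
python3 -c "
from h import *
c=cam('wrist');save(c,'w2.png')"
```

```text
R 50.6 turned 4.739699061438614 Ftan -11.1 Frad 3.2 [508.1 175.2 111.7] Fz 15.1 w 16.4 t 7.1667
R 50.6 turned 4.784254414910168 Ftan -10.5 Frad 3.6 [507.8 177.5 111.7] Fz 16.1 w 16.4 t 7.25
R 50.6 turned 4.830188300235481 Ftan -12.1 Frad 3.7 [507.6 179.8 111.7] Fz 15.8 w 16.2 t 7.3333
```

View pics/w2.png

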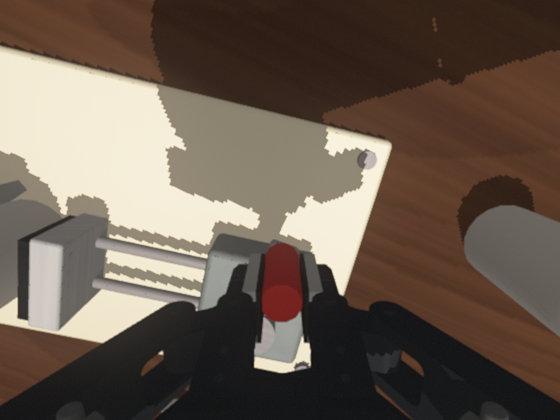

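The wrist view shows the jaw's rubber, at (30,265), pressed on the bottle, and the handle at (282,283). The handle force has reached 12 N, so the clamp is tight. I release it now.

To row units: -35 mm / 750 = -0.0467, -30 mm / 750 = -0.04.

```bash
echo '{"finger_gap":[50,50,50,50,50,50,50,50,50,50],"tx":[0,0,0,0,0,0,0,0,0,0],"ty":[0,0,0,0,0,0,0,0,0,0],"tz":[0,0,0,0,-0.0133,-0.0133,-0.0267,-0.04,-0.0467,-0.0467],"yaw":[0,0,0,0,0,0,0,0,0,0]}' > rows.txt && python3 -m creep rows.txt ; echo '{"finger_gap":[50,20,0,0,0],"tx":[0,0,0,0,0],"ty":[0,0,0,0,0],"tz":[-0.0467,-0.0467,-0.0533,0,0],"yaw":[0,0,0,0,0]}' > rows.txt && python3 -m creep rows.txt
python3 - <<'E'
from h import *
c=cam('top');cv2.imwrite('pics/t1.png',cv2.resize(c['frame'][120:300,180:450,::-1],None,fx=2.9,fy=2.9))
c=cam('side');cv2.imwrite('pics/s3.png',cv2.resize(c['frame'][90:340,190:440,::-1],None,fx=2.4,fy=2.4))
E
```

```text
time: 8.22
position: [508.4, 182.6, 253.8]
ee_rot: [-0.215, 0.977, -0.0, 0.0]
force: [0.7, 0.7, 0.2]
gripper_width: 50.2
finger_force: 0.0
time: 8.63
position: [509.4, 183.2, 365.3]
ee_rot: [-0.215, 0.977, 0.001, 0.003]
force: [-0.7, -0.1, -1.4]
gripper_width: 1.9
finger_force: 0.0
```

View pics/s3.png

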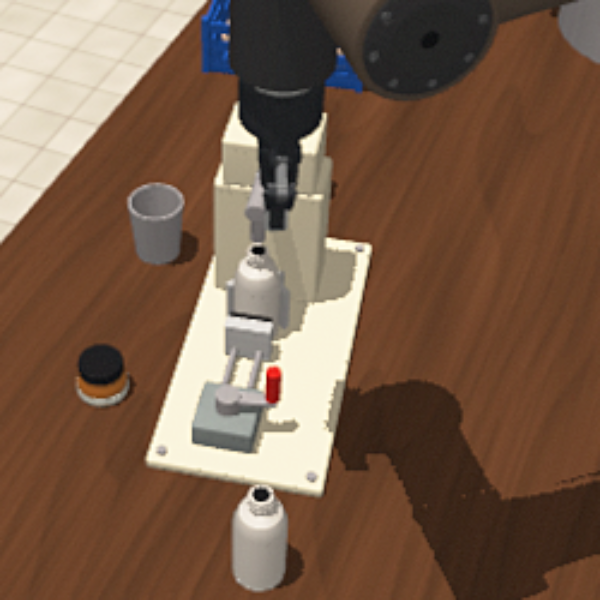

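The side view shows the bottle upright at (258,290), held between the vee and the jaw at (250,335), with the crank handle free at (273,385). Next I move over the paddle.

To row units: -37 mm / 750 = -0.0493, 2.9 mm / 750 = 0.0039.

```bash
echo '{"finger_gap":[0,0,0,0,0,0,0,0,0,0],"tx":[0.0039,0.0039,0.0039,0.0039,0.0039,0.0039,0.0039,0.0039,0.0039,0.0039],"ty":[-0.0493,-0.0493,-0.0493,-0.0493,-0.0493,-0.0493,-0.0493,-0.0493,-0.0493,-0.0493],"tz":[0,0,0,0,0,0,0,0,0,0],"yaw":[0,0,0,0,0,0,0,0,0,0]}' > rows.txt && python3 -m creep rows.txt>/dev/null; echo '{"finger_gap":[0,0,0,0,0,0],"tx":[0.0039,0.0039,0,0,0,0],"ty":[-0.0493,-0.0493,0,0,0,0],"tz":[0,0,0.0267,0.0267,0,0],"yaw":[0,0,0,0,0,0]}' > rows.txt && python3 -m creep rows.txt
python3 - <<'E'
from h import *
for n in('wrist','top','side'):
    c=cam(n)
    P=cloud(c);hsv=cv2.cvtColor(c['frame'],cv2.COLOR_RGB2HSV)
    m=(((hsv[...,0]<8)|(hsv[...,0]>172))&(hsv[...,1]>130)&(hsv[...,2]>70)&(P[...,2]>240)&(P[...,2]<275)&(P[...,1]<-150))
    if m.any():print(n,m.sum(),P[m].mean(0).round(1),np.percentile(P[m],[2,98],axis=0).round(1))
    if n=='wrist':save(c,'w3.png')
E
```

```text
time: 10.07
position: [662.9, -234.7, 319.1]
ee_rot: [-0.215, 0.977, 0.001, -0.002]
force: [-0.6, 0.1, 0.7]
gripper_width: -0.1
finger_force: 0.0
wrist 3257 [ 657.9 -235.6  260.6] [[ 642.8 -253.   253.5]
 [ 679.2 -215.   265.7]]
top 95 [ 650.2 -234.9  260.5] [[ 642.6 -253.5  251.5]
 [ 659.2 -216.5  268.5]]
side 135 [ 660.9 -228.5  257.8] [[ 642.4 -248.9  247.8]
 [ 679.6 -209.4  265.6]]
```

View pics/w3.png

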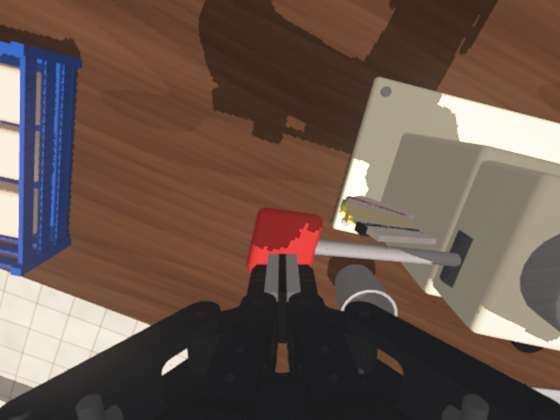

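The wrist view shows the paddle at (285,238), with the closed fingertips just above it at (283,275). The quadrant marks are near (375,215). The beaker and the column are clear of the tool.

```bash
cat > lv.py <<'E'
from h import *
o=env.get_obs();p=o['position'];z=p[2]-25
print('tip',(p-[0,0,25]).round(1),'theta~',(0.3-np.arcsin(np.clip((z-215.8)/150,-1,1))).round(3),'F',o['force'].round(1),'t',round(o['time'],2))
E
echo '{"finger_gap":[0,0,0,0],"tx":[0,0,0,0],"ty":[0,0,0,0],"tz":[0.02,0.0133,0.0067,0],"yaw":[0,0,0,0]}' > rows.txt && python3 -m creep rows.txt>/dev/null; python3 lv.py
for i in 1; do echo '{"finger_gap":[0,0],"tx":[0,0],"ty":[0,0],"tz":[0.008,0],"yaw":[0,0]}' > rows.txt && python3 -m creep rows.txt>/dev/null; python3 lv.py; done
echo '{"finger_gap":[0,0],"tx":[0,0],"ty":[0,0],"tz":[0.008,0],"yaw":[0,0]}' > rows.txt && python3 -m creep rows.txt>/dev/null; python3 lv.py
echo '{"finger_gap":[0,0],"tx":[0,0],"ty":[0,0],"tz":[0.008,0],"yaw":[0,0]}' > rows.txt && python3 -m creep rows.txt>/dev/null; python3 lv.py
```

```text
tip [ 663.3 -234.2  265.3] theta~ -0.036 F [ 0.6 -0.1 -0.2] t 10.55
tip [ 664.3 -235.1  261.3] theta~ -0.008 F [-0.7  0.2  7.2] t 10.72
tip [ 664.7 -235.7  256.2] theta~ 0.027 F [-0.  -1.7  8.1] t 10.88
tip [ 664.9 -235.8  250.5] theta~ 0.067 F [ 1.  -2.4  7.8] t 11.05
```

To row units: 8 mm / 750 = 0.0107.

```bash
echo '{"finger_gap":[0,0,0,0,0],"tx":[0,0,0,0,0],"ty":[0,0,0,0,0],"tz":[0.0107,0.0107,0.0107,0.0107,0],"yaw":[0,0,0,0,0]}' > rows.txt && python3 -m creep rows.txt>/dev/null; python3 lv.py
echo '{"finger_gap":[0,0,0,0],"tx":[0,0,0,0],"ty":[0,0,0,0],"tz":[0.0107,0.0107,0.0107,0],"yaw":[0,0,0,0]}' > rows.txt && python3 -m creep rows.txt>/dev/null; python3 lv.py
echo '{"finger_gap":[0,0],"tx":[0,0],"ty":[0,0],"tz":[0.008,0],"yaw":[0,0]}' > rows.txt && python3 -m creep rows.txt>/dev/null; python3 lv.py
python3 - <<'E'
from h import *
R=np.array([[.9797,-.2007],[.2007,.9797]]);O=np.array([570.6,22.1])
for n in('wrist','side','top'):
    c=cam(n);P=cloud(c);hsv=cv2.cvtColor(c['frame'],cv2.COLOR_RGB2HSV);L=np.concatenate([(P[...,:2]-O)@R,P[...,2:]],-1)
    m=(((hsv[...,0]<8)|(hsv[...,0]>172))&(hsv[...,1]>130)&(hsv[...,2]>70)&(P[...,2]>150)&(P[...,2]<230)&(P[...,1]<-150))
    print(n,m.sum())
    if m.sum()>50:
        q=L[m];A=np.c_[q[:,1],np.ones(len(q))];s,b=np.polyfit(q[:,1],q[:,2],1);print('slope',s,'z at y=-270',s*-270+b,np.percentile(q,[2,98],axis=0).round(1))
    if n=='wrist':save(c,'w4.png')
E
```

```text
tip [ 665.2 -236.4  218.1] theta~ 0.285 F [ 0.4 -4.2  8.2] t 11.47
tip [ 665.2 -235.8  194.1] theta~ 0.445 F [-0.1 -2.3 11.8] t 11.8
tip [ 665.1 -235.2  188.6] theta~ 0.482 F [-1.7  0.  10.2] t 11.97
wrist 3685
slope -0.11686970858567891 z at y=-270 184.94256677408947 [[  20.3 -291.5  165.3]
 [  55.  -188.2  190.9]]
side 33
top 62
slope 0.13281192093212038 z at y=-270 188.56349451195953 [[  20.  -288.6  180.9]
 [  58.  -252.3  195.7]]
```

View pics/w4.png

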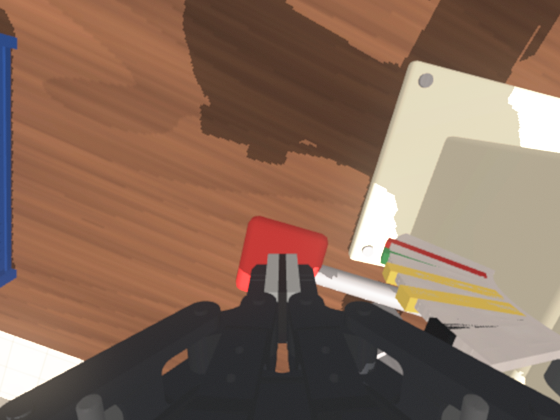

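The wrist view shows the paddle at (285,250) under the fingertips. The lever bar has gone past the yellow marks at (450,280), and the green at (385,255) and red at (430,255) are still ahead.

```bash
cat > sl.py <<'E'
from h import *
R=np.array([[.9797,-.2007],[.2007,.9797]]);O=np.array([570.6,22.1])
for n in('wrist','wrist','top'):
    c=cam(n);P=cloud(c);hsv=cv2.cvtColor(c['frame'],cv2.COLOR_RGB2HSV);L=np.concatenate([(P[...,:2]-O)@R,P[...,2:]],-1)
    m=(((hsv[...,0]<8)|(hsv[...,0]>172))&(hsv[...,1]>130)&(hsv[...,2]>70)&(P[...,2]>150)&(P[...,2]<280)&(L[...,1]<-245)&(L[...,1]>-295))
    if n=='wrist': m=cv2.erode(m.astype(np.uint8),np.ones((5,5)))>0
    q=L[m]
    for _ in range(4):
        A=np.c_[q[:,:2],np.ones(len(q))];s=np.linalg.lstsq(A,q[:,2],rcond=None)[0];r=q[:,2]-A@s;q=q[abs(r)<max(1.,1.5*r.std())]
    print(n,len(q),'tilt y',s[0:2].round(3),'theta by slope',(0.3+np.arctan(s[1])).round(3),'z at (40,-265)',(s@[40,-265,1]).round(1))
E
python3 sl.py; echo '{"finger_gap":[0,0],"tx":[0,0],"ty":[0,0],"tz":[0.0067,0],"yaw":[0,0]}' > rows.txt && python3 -m creep rows.txt>/dev/null; python3 lv.py;echo '{"finger_gap":[0,0],"tx":[0,0],"ty":[0,0],"tz":[0.0053,0],"yaw":[0,0]}' > rows.txt && python3 -m creep rows.txt>/dev/null; python3 lv.py; python3 sl.py
```

```text
wrist 1791 tilt y [0.016 0.193] theta by slope 0.491 z at (40,-265) 189.9
wrist 1883 tilt y [0.017 0.189] theta by slope 0.487 z at (40,-265) 189.9
top 38 tilt y [0.05  0.103] theta by slope 0.403 z at (40,-265) 190.4
tip [ 665.3 -235.   183.8] theta~ 0.515 F [ 0.2  0.4 10.3] t 12.43
tip [ 665.4 -234.9  179.7] theta~ 0.543 F [0.  0.7 9.9] t 12.6
wrist 1681 tilt y [0.022 0.26 ] theta by slope 0.555 z at (40,-265) 180.0
wrist 1592 tilt y [0.015 0.258] theta by slope 0.552 z at (40,-265) 180.2
top 39 tilt y [0.1   0.257] theta by slope 0.551 z at (40,-265) 182.6
```

To row units: 4 mm / 750 = 0.0053.

```bash
echo '{"finger_gap":[0,0],"tx":[0,0],"ty":[0,0],"tz":[0.0053,0],"yaw":[0,0]}' > rows.txt && python3 -m creep rows.txt>/dev/null; python3 lv.py;echo '{"finger_gap":[0,0,0,0],"tx":[0,0,0,0],"ty":[0,0,0,0],"tz":[0.004,0,0,0],"yaw":[0,0,0,0]}' > rows.txt && python3 -m creep rows.txt>/dev/null; python3 lv.py; python3 sl.py
```

```text
tip [ 665.5 -234.8  175.9] theta~ 0.569 F [0.7 1.2 9.7] t 12.92
tip [ 665.7 -235.1  173.8] theta~ 0.584 F [-0.6  1.7 10.8] t 13.25
wrist 1615 tilt y [0.032 0.3  ] theta by slope 0.592 z at (40,-265) 174.3
wrist 1621 tilt y [0.026 0.3  ] theta by slope 0.592 z at (40,-265) 174.2
top 40 tilt y [0.027 0.276] theta by slope 0.57 z at (40,-265) 175.1
```

To row units: 1.5 mm / 750 = 0.002.

```bash
echo '{"finger_gap":[0,0],"tx":[0,0],"ty":[0,0],"tz":[0.002,0],"yaw":[0,0]}' > rows.txt && python3 -m creep rows.txt>/dev/null; python3 lv.py;echo '{"finger_gap":[0,0,0,0],"tx":[0,0,0,0],"ty":[0,0,0,0],"tz":[0.0013,0,0,0],"yaw":[0,0,0,0]}' > rows.txt && python3 -m creep rows.txt>/dev/null; python3 lv.py; python3 sl.py;python3 - <<'E'
from h import *
c=cam('wrist');cv2.imwrite('pics/w5.png',cv2.resize(c['frame'][180:380,230:500,::-1],None,fx=2.9,fy=2.9))
E
```

```text
tip [ 665.7 -234.7  172.1] theta~ 0.595 F [-0.5  2.8 12.6] t 13.57
tip [ 665.7 -234.6  171.4] theta~ 0.6 F [-1.7  4.  13.5] t 13.9
wrist 1695 tilt y [0.039 0.314] theta by slope 0.605 z at (40,-265) 171.9
wrist 1689 tilt y [0.032 0.319] theta by slope 0.609 z at (40,-265) 171.8
top 42 tilt y [0.044 0.275] theta by slope 0.568 z at (40,-265) 172.4
```

View pics/w5.png

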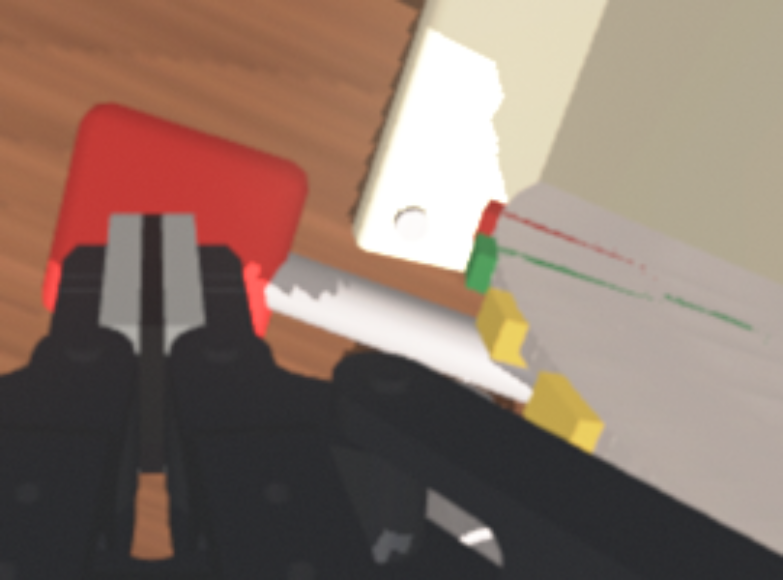

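The last view shows the paddle pressed at (190,190) and the bar level with the green mark. Tip height and paddle slope both give about 0.60 rad, and the force has risen to 13.5 N. I hand it in while still pushing.

```bash
python3 -c "
from rig import env
print(env.finish_job())"
```

```text
the job is handed in; nothing more can be done
None
```

I handed the job in at about 14 s: the bottle is clamped upright in the vee (12 N at the crank handle before I let go), and the lever is held at about 0.60 rad on the green mark with the tool still pushing; the result of the judging was not shown.

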